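Hang the drying basket on its stand and close the drip tray

TASK

Lift the wire basket of upturned beakers by its handle and hang it on the drying stand so that the handle bar rests down in both hooks, keeping it level so that the beakers stay standing in it. Then, with the basket hanging free, push the drip tray fully home underneath. Do not disturb the other things on the bench.

Things in the scene. Friction and masses are not known exactly. Their poses are not given: they have to be found in the camera images.
- basket: loose wire basket, 90 (x) x 170 (y) x 50 mm high, 0.28 to 0.46 kg without beakers. Origin: centre of its underside; z up. A rigid bail of 10 mm round bar (does not fold) stands in its y-z plane: uprights at y = -83 and +83 mm, on top a level bar along y from -74 to +74 mm, its axis 160 mm above the underside. Front and back are alike. Stands on the bench
- basket_grip (a point): middle of the bail's bar, on its axis, 160 mm above the basket's underside: grip here. The bar wears a black flat-sided sleeve here, 14 mm wide (basket x), 44 mm long (y), 18 mm high. Axes as the basket's
- stand: fixed steel stand. Origin: on the bench, below the middle between the two hook seats; x from its open front to its back (away from the robot, but for its yaw), y along the line of the hooks, z up. Base plate 200 x 200 x 8 mm, x = -95 to +105 mm; posts of 14 mm diameter at x = 92, y = -48 and +48 mm, 217 mm tall; a hook arm of 8 mm bar runs to the front from each post top. Nothing stands above
- hook_seat (a point): midway between the hook pockets, 215 mm above the bench: a seated bail bar's axis lies here. Stand's axes. Each arm (y = -48, +48 mm; top at z = 221 mm) dips at x = 0 to a V pocket that centres the bar, 25 mm wide at the top, then rises to a tip at x = -17 mm, top at z = 233 mm. Basket goes on from the front: arms pass under the bail's bar, above the basket; it then hangs 55 mm above the bench
- drip_tray (a joint): slide of the shallow grey drip tray on the stand's base, m: 0 = fully home against its stop, grows as the tray is pulled out to the front (along the stand's -x), at most 0.09. About 1.5 N of friction; it stays where it is left
- tray_pull (a point): centre of the front face of the tray's upright pull plate, 30 mm above the bench; moves with the tray. Plate 10 mm thick, 80 mm wide (stand y), from 11 to 45 mm above the bench; the face is at x = -110 mm of the stand when home, 65 mm in front of the hung basket. Push here toward the stand's +x. Axes as the stand's
- beaker_a: small glass beaker standing mouth down, loose, on the basket's floor toward the basket's -y end: 55 mm across, 62 mm tall, 60 g. Origin: centre of its mouth, on the basket's floor (4 mm above the underside); z up
- beaker_b: like beaker_a, toward the basket's +y end
- timer: bystander, loose: small white digital timer lying flat, 62 x 66 x 18 mm. Origin: centre of its underside. Leave it alone
- bottle_violet: bystander, loose: brown reagent bottle with black cap, 60 mm across, 120 mm tall. Origin: centre of its underside. Leave it alone
- petri_stack: bystander, loose: stack of petri dishes, 65 x 71 x 43 mm. Origin: centre of its underside. Leave it alone

How it is judged:
By the outcome, as a careful person would: the job done as asked, in the order asked, and still so for the second after the job is handed in, with the robot touching nothing.
It also fails if it takes over 72 s, if anything falls off the work surface, if the arm or the gripper's body presses on something with over 40 N, if the wrist force passes 120 N, or if a joint passes its speed limit or range.

ROBOT

A 7-joint arm with a two-finger parallel gripper is mounted at the origin on a cart in front of the work surface, level with it; the furniture and walls round the work are solid. World frame = base frame: x ahead of the robot, y to its left, z up, the work surface at z = 0. Lengths are in m, angles in degrees, forces in N, time in s.
With the tool pointing down it reaches from about 0.425 to 0.875 m from the base axis. Payload 4.7 kg.
Tool frame: the origin (TCP) lies midway between the tips of the shut fingers; the grasp point (between the pads) lies 19 mm behind it; z points along the fingers, y is the line along which they close (so a half turn about z gives the same grasp; the last joint's range is limited). The gripper opens to 87 mm and grips with 3 to 60 N. Pads are 19 mm wide; open, the fingers measure 117 mm over their backs; the gripper's body (75 mm by 190 mm) begins 51 mm behind the grasp point.
Start: joints at [-71.958, 18.392, -4.016, 83.108, 1.295, 78.541, -3.26], TCP at [0.193, 0.621, 0.223] pointing down, gripper open.
Joint ranges: [-163.93, 163.93], [-17.29, 119.83], [-79.2, 71.16], [3.27, 140.29], [-89.18, 269.18], [5.43, 117.66], [-154.24, 154.24]. Speed limits (degrees/s): [147.25, 147.25, 180, 180, 180, 180, 180].

INTERFACE

Orientations are given as [roll, pitch, yaw] about the fixed x, y, z axes, in that order (R = Rz(yaw) Ry(pitch) Rx(roll)).
In Python, from cell import env, viewer, boxes_of, masks_of gives the robot as it stands. The module is installed in compiled form; this text tells all that it offers.
- The arm moves only by the tool apply_moves, never from a script. Its argument "moves" is a list of rows, each a list of 7 numbers: the shift along the tool's x, y, z scaled (see below), then the turn, a rotation vector about the tool's x, y, z scaled (see below), then the opening, from 0 (shut) to 1 (fully open). A call has 1 to 20 rows; each row is the pose to reach, as a shift and turn from the pose commanded when the call began, along the tool's axes at that moment; what a row does not reach only later rows make up. The controller multiplies each number of a shift by 0.2 m and each number of a turn by 1.5 rad. A row lasts 1/10 s, in which the tool goes at most 50 mm and 8.59 degrees, less where a joint would pass 70% of its speed; a pose out of reach is approached as far as the arm can. A call with a number of a shift or a turn outside -1 to 1 is refused whole. A call with a gripper value outside its range is refused whole. The fingers move at their own pace and stop on an object; "grip_force" is the grip in N (left out, the last holds). Time passes only in rows, so rows that repeat a pose let the fingers close. It gives the time, the measured TCP pose, the force, the opening and the grip force at its end, in the units of the state.
- env.get_obs(): the state, without advancing time (a new reading comes with each control period).
- viewer.read_camera(name): name is "scene" or "side" or "wrist"; returns the picture (400x640x3 uint8, red, green, blue); there is no depth.
- viewer.get_calibration(name): a dict with "fov_y" (degrees; the focal length in pixels is half the picture's height over the tangent of half this angle, whatever the lens; pixels are square), "cx", "cy" (the principal point, pixels), "position" and "orientation" of the camera in the world. Camera axes: x right, y up, looking along -z (the intrinsics and any distortion apply to the point x, -y, -z); pixel columns grow to the right and rows downward; lengths in m; the calibration is good to about 2 mm. A picture is of the moment at which its call begins: read the wrist's pose just before it. get_calibration takes no time and is no camera call; for the wrist camera it gives the pose at the moment of the call.
- env.sign_off(): hands the job in; it is judged then, once.
Trained networks look in the newest picture that a camera, given by its name, has taken for a name from the list of things; names that differ only in an ending like _2 or _b are one class to them, and where a whole thing is asked for, a point or a joint stands for the part that bears it (a point fixed in the world has none). Each returns a list of dicts, best first, with "conf" (0 to 1); they miss things now and then, are a little off and sometimes report something else, mostly with a low value. They report only what shows in the picture. A call takes as long as a camera call.
- boxes_of(camera, target): "location" ([column, row] in pixels, amid what is visible of it).
- masks_of(camera, target): "pixels" (400x640 bool, what is visible of it) and "location" ([column, row] in pixels, amid what is visible of it).
The state is a dict: "time_s": time; "qpos": joint angles; "joint_velocities": joint speeds; "effort": joint torques, N m; "tool_pos": TCP position; "tool_rot": TCP orientation; "force": force on the tool from outside, world axes, zero at the start; "wrist_torque": the same for the moment, N m; "grip_width": finger opening in m; "grasp_force": force on a finger pad.
Only numpy, scipy, OpenCV 4.12 (cv2) and the standard library are available. Lean on these libraries where they do the work, as an engineer would, in place of code of your own. Each camera call takes 0.05 s, during which the arm holds its last target. There are 200 camera calls.

## Working session

There is one attempt and no reset: what is moved stays moved. The work goes in short steps, Python scripts to look and compute and a tool call to move; the robot and the scene stay as the last step left them, time stands still between calls to the robot, and variables do not carry over. Pictures are saved under pics/ and viewed, at most 10 in all, crops included, and the job is handed in when it is done.

Besides the shell and the picture viewer there is one more tool, called after "Emit:" in YAML: its name, and indented under it one key for each argument. apply_moves: Moves the arm, as the interface text tells. Shifts and turns lie within -1 to 1; 1 stands for 0.2 m of shift or 1.5 rad of turn. Its arguments: {"type":"object","properties":{"moves":{"type":"array","items":{"type":"array","items":{"type":"number","minimum":-1,"maximum":1}}},"grip_force":{"type":"number"}},"required":["moves"]}

```bash
mkdir -p pics; cat > h.py <<'E'
import numpy as np, cv2
from scipy.spatial.transform import Rotation as R
from cell import env, viewer, boxes_of, masks_of
def Rm(o):
    o=np.asarray(o,float)
    return R.from_euler('xyz',o,degrees=True) if o.size==3 else R.from_quat(o)
def ray(c,px):
    f=200/np.tan(np.radians(c['fov_y'])/2)
    d=np.array([(px[0]-c['cx'])/f,-(px[1]-c['cy'])/f,-1.])
    return np.array(c['position']),Rm(c['orientation']).apply(d)
def onz(c,px,z):
    p,d=ray(c,px); return p+d*(z-p[2])/d[2]
def proj(c,P):
    f=200/np.tan(np.radians(c['fov_y'])/2)
    q=Rm(c['orientation']).inv().apply(np.atleast_2d(P)-np.array(c['position']))
    return np.c_[c['cx']-f*q[:,0]/q[:,2],c['cy']+f*q[:,1]/q[:,2]]
def snap(n,fn):
    im=viewer.read_camera(n); cv2.imwrite('pics/'+fn,im[:,:,::-1]); return im
E
python3 - <<'E'
from h import *
for n in ['scene','side','wrist']:
    print(n,viewer.get_calibration(n))
a=snap('scene','scene0.png'); b=snap('side','side0.png')
cv2.imwrite('pics/both0.png',cv2.resize(np.vstack([a,b]),None,fx=.75,fy=.75)[:,:,::-1])
for n in ['scene','side']:
  for t in ['basket','stand','drip_tray','beaker_a','timer','bottle_violet','petri_stack','basket_grip','hook_seat','tray_pull']:
    print(n,t,[(np.round(d['location']).tolist(),round(d['conf'],2)) for d in boxes_of(n,t)][:3])
print(env.get_obs())
E
```

```text
scene {'fov_y': 48.47608370704093, 'cx': 323.5565576031676, 'cy': 199.08270946937162, 'position': array([ 0.05679687, -0.85959714,  0.64982627]), 'orientation': array([ 64.05446419,  -0.59794948, -26.07045416])}
side {'fov_y': 52.42517235691667, 'cx': 320.6011832699344, 'cy': 198.1626969407491, 'position': array([ 0.31756107, -0.69782503,  0.74867375]), 'orientation': array([ 53.19815813,   1.16914976, -17.2027435 ])}
wrist {'fov_y': 62.68966867976475, 'cx': 323.23984774110295, 'cy': 200.06082607188026, 'position': array([0.11340347, 0.64590544, 0.38392997]), 'orientation': array([-17.42830511,   0.11029045,  72.76968962])}
scene basket [([274.0, 216.0], 0.92)]
scene stand [([401.0, 266.0], 0.7), ([277.0, 216.0], 0.7), ([276.0, 217.0], 0.5)]
scene drip_tray [([377.0, 272.0], 0.97)]
scene beaker_a [([287.0, 199.0], 0.71), ([277.0, 218.0], 0.69), ([362.0, 211.0], 0.69)]
scene timer [([277.0, 258.0], 0.75)]
scene bottle_violet [([362.0, 210.0], 0.63)]
scene petri_stack [([340.0, 202.0], 0.76), ([274.0, 217.0], 0.61)]
scene basket_grip [([272.0, 213.0], 0.62)]
scene hook_seat [([401.0, 2
[... 557 characters left out ...]
1.1, 'qpos': array([-71.95869112,  18.39130063,  -4.01624497,  83.10685241,
         1.29675571,  78.54063962,  -3.25840756]), 'joint_velocities': array([ 0.08444152,  0.00500208, -0.0317086 ,  0.02815343,  0.01184425,
        0.07284859,  0.08617359]), 'effort': array([-4.65536468e-04, -4.91115510e+01, -4.03055996e-01, -3.12772250e+01,
       -6.36051712e-02,  3.35676258e-02,  7.82734048e-06]), 'tool_pos': array([0.19261801, 0.62083491, 0.22259976]), 'tool_rot': array([1.79993563e+02, 4.35989077e-03, 1.62769550e+02]), 'force': array([-0.28834   ,  0.33906779, -0.3354422 ]), 'wrist_torque': array([-0.00868848, -0.03629956,  0.02894975]), 'grasp_force': 0.0, 'grip_width': 0.08729315754102579}
```

View pics/scene0.png

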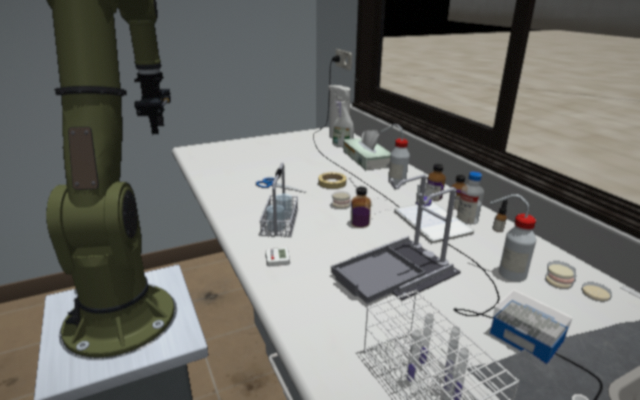

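View pics/side0.png

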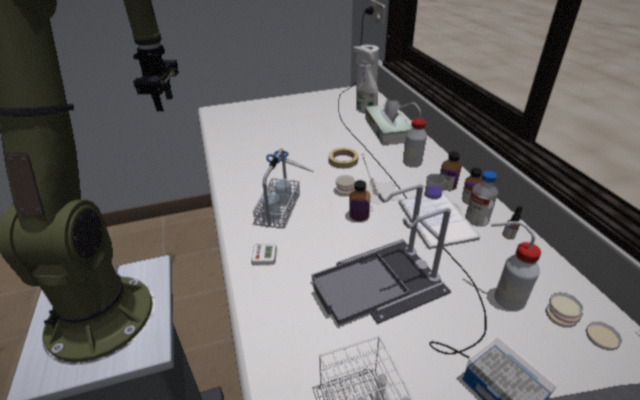

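The basket stands at about (278,215) in the scene view, and the stand with its pulled-out tray is at about (400,265). The timer, bottle and petri stack lie between them. I'll enlarge crops for the measurement.

```bash
python3 - <<'E'
from h import *
a=cv2.imread('pics/scene0.png'); b=cv2.imread('pics/side0.png')
# side crops: stand x300-460,y170-330 ; basket x240-400? 
c1=cv2.resize(b[170:330,300:460],(560,560),interpolation=cv2.INTER_CUBIC)  # x3.5
c2=cv2.resize(b[140:240,240:310],(240*7//5*0+238,340),interpolation=cv2.INTER_CUBIC) # x3.4
out=np.zeros((560,798,3),np.uint8); out[:,:560]=c1; out[:340,560:798]=c2
cv2.imwrite('pics/crop1.png',out)
cs={n:viewer.get_calibration(n) for n in ['scene','side']}
for t,z in [('timer',.009),('bottle_violet',.06),('petri_stack',.02),('basket',.05)]:
  for n,px in {'timer':dict(scene=(277,256),side=(264,254)),'bottle_violet':dict(scene=(361,209),side=(360,204)),'petri_stack':dict(scene=(341,201),side=(345,186)),'basket':dict(scene=(279,214),side=(277,203))}[t].items():
    print(t,n,onz(cs[n],px,z).round(3))
E
```

```text
timer scene [0.383 0.067 0.009]
timer side [0.386 0.069 0.009]
bottle_violet scene [0.665 0.122 0.06 ]
bottle_violet side [0.672 0.125 0.06 ]
petri_stack scene [0.676 0.264 0.02 ]
petri_stack side [0.682 0.273 0.02 ]
basket scene [0.445 0.211 0.05 ]
basket side [0.456 0.217 0.05 ]
```

View pics/crop1.png

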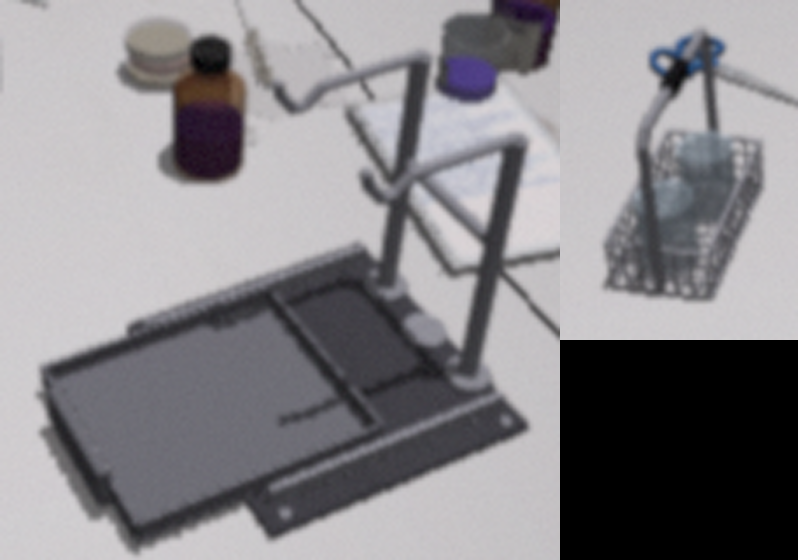

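```bash
cat >> h.py <<'E'
from scipy.optimize import least_squares
def fit(obs,x0):
    # obs: list of (cal, local xyz, px); pose x,y,yaw(deg)
    def res(p):
        return np.concatenate([(proj(c,R.from_euler('z',p[2],degrees=True).apply(L)+[p[0],p[1],0])[0]-px) for c,L,px in obs])
    s=least_squares(res,x0,loss='soft_l1',x_scale=[.01,.01,1]); return s.x,res(s.x).reshape(-1,2)
E
python3 - <<'E'
from h import *
c=viewer.get_calibration('side')
S=lambda u,v:(u/3.5+300,v/3.5+170)
B=lambda u,v:((u-560)/3.4+240,v/3.4+140)
st=[([0,.048,.206],S(300,103)),([0,-.048,.206],S(392,192)),([.092,.048,.010],S(388,288)),([.092,-.048,.010],S(470,378)),
([.105,-.1,.006],S(527,425)),([-.095,-.1,.006],S(270,535)),([.105,.1,.008],S(360,245)),([.092,.048,.219],S(425,58)),([.092,-.048,.219],S(515,143))]
x,r=fit([(c,a,b) for a,b in st],[.65,-.1,0]); print('stand',x.round(4)); print(r.round(1).tolist())
tc=[onz(c,S(*p),.03)[:2] for p in [(45,375),(138,530)]]; print(tc)
ba=[([0,0,.16],B(677,75)),([0,-.08,.155],B(646,135)),([0,.08,.158],B(702,32)),([-.045,-.085,0],B(606,288)),([.045,-.085,0],B(712,298)),([-.045,.085,.05],B(672,135)),([.045,.085,.05],B(762,142)),([-.045,-.085,.05],B(612,240))]
x,r=fit([(c,a,b) for a,b in ba],[.45,.2,0]); print('basket',x.round(4)); print(r.round(1).tolist())
E
```

```text
stand [ 0.6605 -0.1031  7.02  ]
[[-0.1, 1.0], [-1.4, 1.3], [-0.1, -0.3], [-0.5, -0.4], [1.4, 0.9], [-0.3, 0.5], [0.7, -1.4], [-0.3, -1.5], [1.3, -1.9]]
[array([ 0.47903368, -0.06525323]), array([ 0.49740702, -0.20100094])]
basket [  0.466    0.2547 -29.7727]
[[-0.3, 0.6], [-0.4, 0.5], [0.9, -0.5], [1.3, -0.1], [0.5, 1.0], [-1.1, -2.5], [0.5, -1.5], [-2.5, 0.2]]
```

```bash
cat >> h.py <<'E'
def rel(p0,yaw0,p1,yaw1):
    r0=R.from_euler('xyz',[180,0,yaw0],degrees=True); r1=R.from_euler('xyz',[180,0,yaw1],degrees=True)
    return np.r_[r0.inv().apply(np.array(p1)-p0)/.2,(r0.inv()*r1).as_rotvec()/1.5].round(3)
E
python3 - <<'E'
from h import *
a=[.1926,.6208,.2226]; m=[.33,.44,.27]; b=[.466,.255,.27]
print(rel(a,162.77,m,100)); print(rel(m,100,b,60))
E
```

```text
[-0.924 -0.66  -0.237  0.    -0.     0.73 ]
[-1.029  0.509  0.     0.    -0.     0.465]
```

Emit:
apply_moves:
  moves:
    - [-0.2,-0.15,-0.24,0,0,0.1,1]
    - [-0.4,-0.3,-0.24,0,0,0.2,1]
    - [-0.6,-0.43,-0.24,0,0,0.3,1]
    - [-0.8,-0.57,-0.24,0,0,0.4,1]
    - [-0.97,-0.69,-0.24,0,0,0.5,1]
    - [-0.97,-0.69,-0.24,0,0,0.6,1]
    - [-0.97,-0.69,-0.24,0,0,0.7,1]
    - [-0.97,-0.69,-0.24,0,0,0.73,1]
    - [-0.97,-0.69,-0.24,0,0,0.73,1]

```text
time_s: 2.0
tool_pos: [0.3371, 0.4314, 0.2707]
tool_rot: [180.0, -0.0, 100.0]
force: [-0.2, 0.5, -0.0]
grip_width: 0.0871
grasp_force: 0.0
```

```bash
python3 - <<'E'
from h import *
o=env.get_obs(); print(o['tool_pos'],o['tool_rot'],rel(o['tool_pos'],o['tool_rot'][2],[.466,.255,.27],60))
E
```

```text
[0.33709226 0.43143409 0.27073795] [ 1.79987414e+02 -1.85559829e-02  1.00014655e+02] [-0.981  0.481  0.004  0.    -0.     0.466]
```

Emit:
apply_moves:
  moves:
    - [-0.2,0.1,0,0,0,0.1,1]
    - [-0.4,0.2,0,0,0,0.2,1]
    - [-0.6,0.3,0,0,0,0.3,1]
    - [-0.8,0.4,0,0,0,0.4,1]
    - [-0.98,0.48,0,0,0,0.466,1]
    - [-0.98,0.48,0,0,0,0.466,1]
    - [-0.98,0.48,0,0,0,0.466,1]

```text
time_s: 2.7
tool_pos: [0.466, 0.2547, 0.2707]
tool_rot: [-180.0, -0.0, 60.0]
force: [-0.3, 1.0, 0.5]
grip_width: 0.087
grasp_force: 0.0
```

```bash
python3 - <<'E'
from h import *
c=viewer.get_calibration('wrist'); im=snap('wrist','w1.png'); print(c)
o=env.get_obs(); print(o['tool_pos'],o['tool_rot'])
rot=R.from_euler('z',-29.8,degrees=True)
P=[rot.apply(l)+[.466,.2547,0] for l in [[0,0,.169],[0,-.022,.169],[0,.022,.169],[0,.074,.16],[0,-.074,.16],[.045,.085,.05],[-.045,.085,.05]]]
print(proj(c,P).round(0).tolist())
E
```

```text
{'fov_y': 62.68966867976475, 'cx': 323.23984774110295, 'cy': 200.06082607188026, 'position': array([0.50726207, 0.32702726, 0.43322041]), 'orientation': array([-1.73969269e+01,  2.75412673e-02, -3.00446914e+01])}
[0.46517586 0.25611098 0.27057038] [-1.79957169e+02 -2.66812114e-02  6.01044912e+01]
[[324.0, 201.0], [324.0, 225.0], [324.0, 175.0], [324.0, 109.0], [324.0, 273.0], [364.0, 95.0], [283.0, 96.0]]
```

View pics/w1.png

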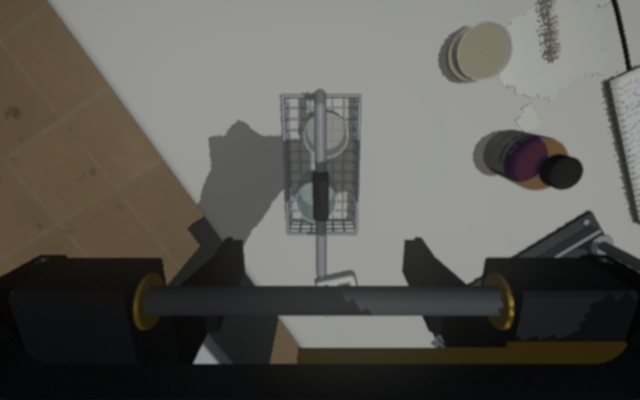

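The wrist view shows the sleeve at about (321,195), within 5 mm of where I predicted it, and the bar is parallel to the tool. I'll descend and grip.

Emit:
apply_moves:
  grip_force: 40
  moves:
    - [0.02,-0.012,0.15,0,0,0,1]
    - [0.022,-0.012,0.3,0,0,0,1]
    - [0.022,-0.012,0.45,0,0,0,1]
    - [0.022,-0.012,0.57,0,0,0,1]
    - [0.022,-0.012,0.63,0,0,0,1]
    - [0.022,-0.012,0.645,0,0,0,1]
    - [0.022,-0.012,0.645,0,0,0,1]
    - [0.022,-0.012,0.645,0,0,0,0.4]
    - [0.022,-0.012,0.645,0,0,0,0.25]
    - [0.022,-0.012,0.645,0,0,0,0.15]
    - [0.022,-0.012,0.645,0,0,0,0.1]
    - [0.022,-0.012,0.645,0,0,0,0]
    - [0.022,-0.012,0.645,0,0,0,0]
    - [0.022,-0.012,0.645,0,0,0,0]
    - [0.022,-0.012,0.645,0,0,0,0]
    - [0.022,-0.012,0.645,0,0,0,0]

```text
time_s: 4.35
tool_pos: [0.4658, 0.2603, 0.1415]
tool_rot: [-180.0, -0.0, 60.0]
force: [0.8, 0.8, -1.2]
grip_width: 0.0232
grasp_force: 0.0
```

Emit:
apply_moves:
  moves:
    - [0,0,0,0,0,0,0]
    - [0,0,0,0,0,0,0]
    - [0,0,0,0,0,0,0]
    - [0,0,0,0,0,0,0]
    - [0,0,0,0,0,0,0]

```text
time_s: 4.85
tool_pos: [0.4659, 0.2602, 0.1415]
tool_rot: [180.0, -0.0, 60.0]
force: [0.9, 0.1, -1.3]
grip_width: 0.0133
grasp_force: 40.0
```

Emit:
apply_moves:
  moves:
    - [0,0,-0.01,0,0,0,0]
    - [0,0,-0.03,0,0,0,0]
    - [0,0,-0.06,0,0,0,0]
    - [0,0,-0.1,0,0,0,0]
    - [0,0,-0.15,0,0,0,0]
    - [0,0,-0.2,0,0,0,0]
    - [0,0,-0.25,0,0,0,0]
    - [0,0,-0.3,0,0,0,0]
    - [0,0,-0.35,0,0,0,0]
    - [0,0,-0.4,0,0,0,0]
    - [0,0,-0.45,0,0,0,0]
    - [0,0,-0.49,0,0,0,0]
    - [0,0,-0.52,0,0,0,0]
    - [0,0,-0.54,0,0,0,0]
    - [0,0,-0.55,0,0,0,0]
    - [0,0,-0.55,0,0,0,0]

```text
time_s: 6.45
tool_pos: [0.4658, 0.2602, 0.2516]
tool_rot: [180.0, -0.0, 60.0]
force: [-0.5, 0.1, -4.5]
grip_width: 0.0138
grasp_force: 40.0
```

```bash
python3 - <<'E'
from h import *
snap('side','s2.png'); o=env.get_obs(); print(o['force'],o['wrist_torque'],o['tool_rot'],o['tool_pos'],o['grip_width'])
p=o['tool_pos'];w=[[.48,.16,.2515,78],[.515,.02,.2515,90],[.5415,-.1178,.2515,97]]
y=o['tool_rot'][2]
for q in w: print(rel(p,y,q[:3],q[3]))
E
```

```text
[ 0.10100339 -1.09111891 -4.11012384] [-0.05884289  0.12776834 -0.02920084] [-1.79992683e+02  1.62038565e-02  5.99755738e+01] [0.46570613 0.26020787 0.25135039] 0.013689621725393123
[-0.398  0.313 -0.001 -0.     0.    -0.21 ]
[-0.917  0.814 -0.001  0.     0.    -0.349]
[-1.447e+00  1.274e+00 -1.000e-03  0.000e+00  0.000e+00 -4.310e-01]
```

View pics/s2.png

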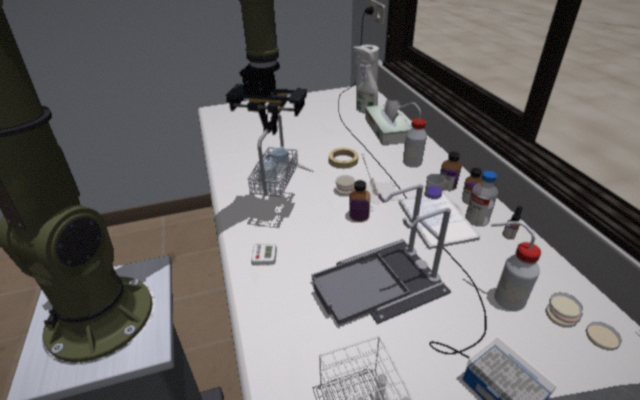

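The basket is held level with both beakers standing; I'll carry it toward the front of the stand.

Emit:
apply_moves:
  moves:
    - [-0.008,0.007,0,0,0,-0.003,0]
    - [-0.031,0.028,0,0,0,-0.012,0]
    - [-0.068,0.06,0,0,0,-0.026,0]
    - [-0.116,0.103,0,0,0,-0.044,0]
    - [-0.172,0.153,0,0,0,-0.066,0]
    - [-0.238,0.211,0,0,0,-0.09,0]
    - [-0.308,0.274,0,0,0,-0.117,0]
    - [-0.382,0.339,0,0,0,-0.146,0]
    - [-0.459,0.407,0,0,0,-0.175,0]
    - [-0.535,0.475,0,0,0,-0.203,0]
    - [-0.609,0.54,0,0,0,-0.232,0]
    - [-0.679,0.603,0,0,0,-0.259,0]
    - [-0.745,0.661,0,0,0,-0.283,0]
    - [-0.801,0.711,0,0,0,-0.305,0]
    - [-0.849,0.754,0,0,0,-0.323,0]
    - [-0.886,0.786,0,0,0,-0.337,0]
    - [-0.909,0.807,0,0,0,-0.346,0]
    - [-0.917,0.814,0,0,0,-0.349,0]
    - [-0.917,0.814,0,0,0,-0.349,0]

```text
time_s: 8.4
tool_pos: [0.5149, 0.0199, 0.2515]
tool_rot: [-180.0, -0.0, 90.0]
force: [0.1, 0.7, -5.0]
grip_width: 0.0134
grasp_force: 40.0
```

```bash
python3 - <<'E'
from h import *
o=env.get_obs(); p=o['tool_pos'];y=o['tool_rot'][2]; print(p,y)
q=rel(p,y,[.5415,-.1178,.2515],97); print(q)
E
```

```text
[0.51492177 0.01988536 0.25152891] 89.95048802794072
[-0.688  0.133  0.     0.     0.    -0.082]
```

Emit:
apply_moves:
  moves:
    - [-0.013,0.003,0,0,0,-0.002,0]
    - [-0.051,0.01,0,0,0,-0.006,0]
    - [-0.107,0.021,0,0,0,-0.013,0]
    - [-0.178,0.034,0,0,0,-0.021,0]
    - [-0.258,0.05,0,0,0,-0.031,0]
    - [-0.344,0.066,0,0,0,-0.041,0]
    - [-0.43,0.083,0,0,0,-0.051,0]
    - [-0.51,0.099,0,0,0,-0.061,0]
    - [-0.581,0.112,0,0,0,-0.069,0]
    - [-0.637,0.123,0,0,0,-0.076,0]
    - [-0.675,0.13,0,0,0,-0.08,0]
    - [-0.688,0.133,0,0,0,-0.081,0]
    - [-0.688,0.133,0,0,0,-0.081,0]
    - [-0.688,0.133,0,0,0,-0.081,0]

```text
time_s: 9.8
tool_pos: [0.5415, -0.1167, 0.2515]
tool_rot: [-180.0, -0.0, 97.0]
force: [0.8, 0.2, -5.5]
grip_width: 0.0133
grasp_force: 40.0
```

```bash
python3 - <<'E'
from h import *
c=viewer.get_calibration('wrist'); w=snap('wrist','w3.png'); s=snap('side','s3.png')
o=env.get_obs(); print(o['tool_pos'],o['tool_rot'])
out=np.zeros((600,800,3),np.uint8)
out[:300,:480]=cv2.resize(w,(480,300)); out[300:,:]=cv2.resize(s[140:320,250:],(800,int(180*800/390)))[:300]
cv2.imwrite('pics/m3.png',out[:,:,::-1])
rot=R.from_euler('z',7.02,degrees=True)
print(proj(c,[rot.apply(l)+[.6605,-.1031,0] for l in [[0,.048,.210],[0,-.048,.21],[.092,.048,.219],[.092,-.048,.219]]]).round(0).tolist())
E
```

```text
[ 0.5415727  -0.11672809  0.25152902] [ 1.79997318e+02 -3.00348512e-02  9.70021973e+01]
[[515.0, 158.0], [491.0, 292.0], [676.0, 161.0], [632.0, 299.0]]
```

View pics/m3.png

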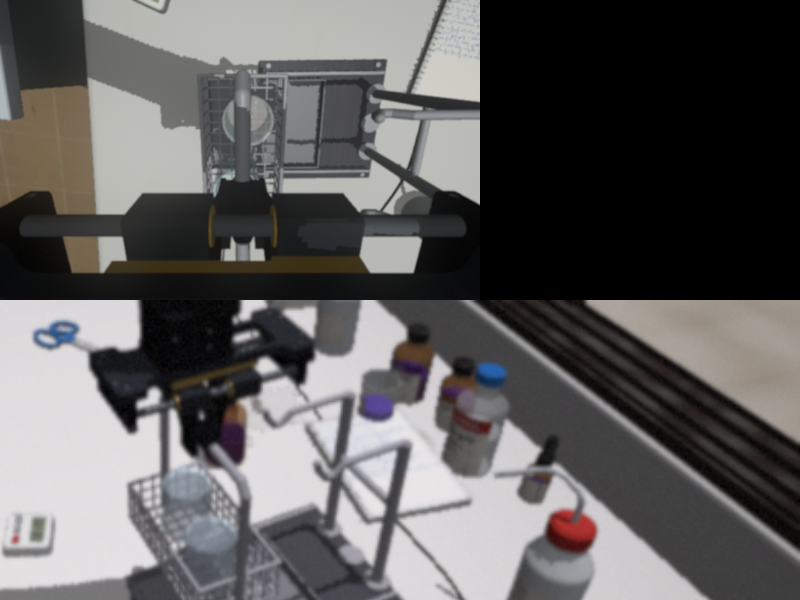

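The basket is in front of the stand, level and aligned, and the left hook tip is at about (502,156) in the wrist view. I'll move the bar over the hooks, still high.

Emit:
apply_moves:
  moves:
    - [0,0.008,0,0,0,0,0]
    - [0,0.03,0,0,0,0,0]
    - [0,0.07,0,0,0,0,0]
    - [0,0.12,0,0,0,0,0]
    - [0,0.18,0,0,0,0,0]
    - [0,0.24,0,0,0,0,0]
    - [0,0.3,0,0,0,0,0]
    - [0,0.36,0,0,0,0,0]
    - [0,0.42,0,0,0,0,0]
    - [0,0.48,0,0,0,0,0]
    - [0,0.53,0,0,0,0,0]
    - [0,0.57,0,0,0,0,0]
    - [0,0.592,0,0,0,0,0]
    - [0,0.6,0,0,0,0,0]
    - [0,0.6,0,0,0,0,0]

```text
time_s: 11.4
tool_pos: [0.6606, -0.1032, 0.2515]
tool_rot: [-180.0, 0.0, 96.9]
force: [-0.2, 0.4, -5.1]
grip_width: 0.0136
grasp_force: 40.0
```

```bash
python3 - <<'E'
from h import *
c=viewer.get_calibration('wrist'); w=snap('wrist','w4.png'); s=snap('side','s4.png')
o=env.get_obs(); print(o['tool_pos'],o['tool_rot'],o['force'])
out=np.zeros((600,800,3),np.uint8)
out[:300,:400]=cv2.resize(w[100:280,200:440],(400,300)); out[:300,400:]=cv2.resize(s[180:260,360:466],(400,300),interpolation=cv2.INTER_CUBIC)
out[300:,:400]=cv2.resize(s[150:330,330:570],(400,300))
sc=snap('scene','sc4.png'); out[300:,400:]=cv2.resize(sc[160:280,370:530],(400,300))
cv2.imwrite('pics/m4.png',out[:,:,::-1])
rot=R.from_euler('z',7.02,degrees=True)
L=[[0,.048,.210],[-.017,.048,.233],[0.0125,.048,.221],[.092,.048,.221],[0,.06,.27]]
p=proj(c,[rot.apply(l)+[.6605,-.1031,0] for l in L]); print(p.round(0).tolist(), ((p-[200,100])/.6).round(0).tolist())
E
```

```text
[ 0.66028235 -0.10337958  0.25168851] [-1.79992309e+02 -1.13673426e-02  9.69065793e+01] [ 0.48383745  0.45942814 -4.49957347]
[[323.0, 156.0], [293.0, 163.0], [344.0, 159.0], [478.0, 159.0], [323.0, 153.0]] [[205.0, 94.0], [154.0, 106.0], [240.0, 99.0], [464.0, 99.0], [205.0, 88.0]]
```

View pics/m4.png

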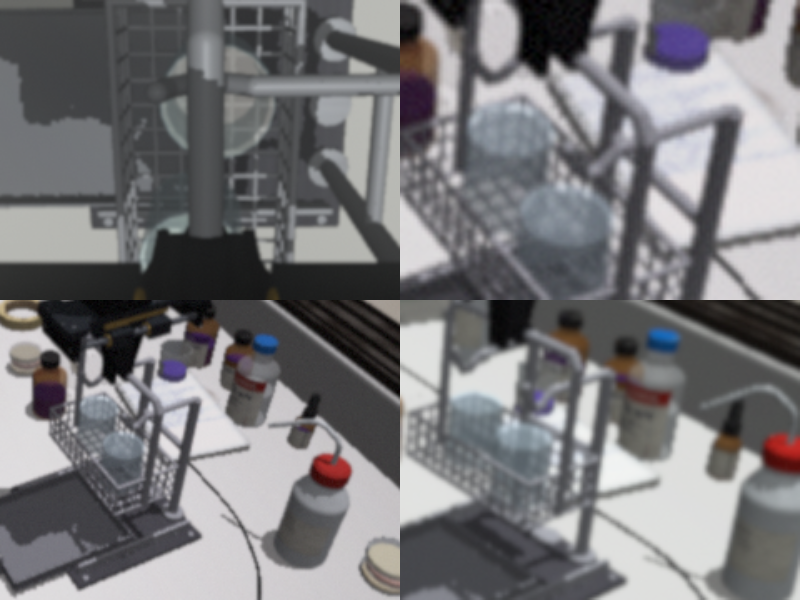

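The wrist view has the bar directly over the left pocket, with the arm about 4 mm further +y than estimated and the yaw matching. I'll lower it, with the end of the stroke slow.

Emit:
apply_moves:
  moves:
    - [0.004,0,0.01,0,0,0,0]
    - [0.01,0,0.03,0,0,0,0]
    - [0.015,0,0.06,0,0,0,0]
    - [0.018,0,0.09,0,0,0,0]
    - [0.018,0,0.12,0,0,0,0]
    - [0.018,0,0.15,0,0,0,0]
    - [0.018,0,0.18,0,0,0,0]
    - [0.018,0,0.2,0,0,0,0]
    - [0.018,0,0.215,0,0,0,0]
    - [0.018,0,0.225,0,0,0,0]
    - [0.018,0,0.235,0,0,0,0]
    - [0.018,0,0.243,0,0,0,0]
    - [0.018,0,0.25,0,0,0,0]
    - [0.018,0,0.25,0,0,0,0]

```text
time_s: 12.95
tool_pos: [0.6601, -0.0995, 0.2014]
tool_rot: [-180.0, -0.0, 96.9]
force: [0.1, 0.6, -5.0]
grip_width: 0.0135
grasp_force: 40.0
```

```bash
python3 - <<'E'
from h import *
o=env.get_obs(); print(o['tool_pos'],o['tool_rot'],o['force'],o['wrist_torque'])
E
```

```text
[ 0.66011823 -0.09949744  0.20141996] [-1.79988170e+02 -8.75396948e-03  9.69337702e+01] [ 0.10314226  0.64735187 -5.03543007] [-0.07271037  0.09433736 -0.03653312]
```

Emit:
apply_moves:
  moves:
    - [0,0,0.006,0,0,0,0]
    - [0,0,0.012,0,0,0,0]
    - [0,0,0.018,0,0,0,0]
    - [0,0,0.022,0,0,0,0]
    - [0,0,0.022,0,0,0,0]

```text
time_s: 13.45
tool_pos: [0.6607, -0.0995, 0.1975]
tool_rot: [179.9, 0.0, 96.9]
force: [0.8, 0.1, -3.9]
grip_width: 0.0137
grasp_force: 40.0
```

Emit:
apply_moves:
  moves:
    - [0,0,0.004,0,0,0,0]
    - [0,0,0.008,0,0,0,0]
    - [0,0,0.008,0,0,0,0]

```text
time_s: 13.75
tool_pos: [0.6613, -0.0995, 0.1965]
tool_rot: [179.8, 0.0, 97.0]
force: [2.8, -0.5, -0.3]
grip_width: 0.0132
grasp_force: 40.0
```

```bash
python3 - <<'E'
from h import *
c=viewer.get_calibration('wrist'); w=snap('wrist','w5.png'); s=snap('side','s5.png')
o=env.get_obs(); print(o['tool_pos'],o['tool_rot'],o['force'],o['wrist_torque'])
out=np.zeros((300,800,3),np.uint8)
out[:300,:400]=cv2.resize(w[100:280,200:440],(400,300)); out[:300,400:]=cv2.resize(s[180:280,360:493],(400,300),interpolation=cv2.INTER_CUBIC)
cv2.imwrite('pics/m5.png',out[:,:,::-1])
E
```

```text
[ 0.66123787 -0.09952522  0.19644271] [1.79847122e+02 2.42788533e-02 9.69520913e+01] [ 3.79556154 -0.31331747 -0.23843126] [-0.08244684 -0.7314105   0.14002942]
```

View pics/m5.png

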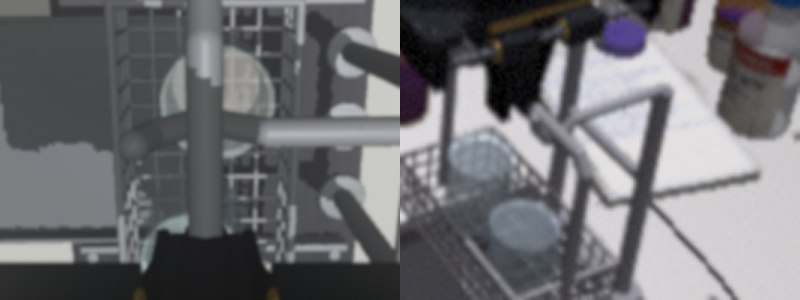

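The bar is inside the V pockets and the weight is off the gripper; a small +x side force says to ease forward about 1 mm. After that I'll open slowly.

Emit:
apply_moves:
  grip_force: 10
  moves:
    - [0,0.003,0.002,0,0,0,0]
    - [0,0.007,0.004,0,0,0,0]
    - [0,0.007,0.004,0,0,0,0]
    - [0,0.007,0.004,0,0,0,0]

```text
time_s: 14.25
tool_pos: [0.6614, -0.0995, 0.1961]
tool_rot: [180.0, -0.0, 96.9]
force: [-0.5, 1.2, 6.4]
grip_width: 0.0141
grasp_force: 10.0
```

```bash
python3 - <<'E'
from h import *
o=env.get_obs(); print(o['tool_pos'],o['tool_rot'],o['force'],o['wrist_torque'],o['grip_width'])
E
```

```text
[ 0.66144592 -0.09948331  0.19608721] [ 1.79985055e+02 -2.54307450e-02  9.69287265e+01] [-0.45462199  1.24239354  6.40774697] [0.06031238 0.1770086  0.11655636] 0.014080344417924728
```

Seated: +6 N from below and almost no side force. Opening gradually.

Emit:
apply_moves:
  moves:
    - [0,0,0,0,0,0,0.2]
    - [0,0,0,0,0,0,0.25]
    - [0,0,0,0,0,0,0.3]
    - [0,0,0,0,0,0,0.4]
    - [0,0,0,0,0,0,0.5]
    - [0,0,0,0,0,0,0.5]
    - [0,0,-0.05,0,0,0,0.5]
    - [0,0,-0.15,0,0,0,0.5]
    - [0,0,-0.3,0,0,0,0.5]
    - [0,0,-0.45,0,0,0,0.5]
    - [0,0,-0.6,0,0,0,0.5]
    - [0,0,-0.6,0,0,0,0.5]

```text
time_s: 15.45
tool_pos: [0.6635, -0.1003, 0.3208]
tool_rot: [179.5, 0.1, 96.9]
force: [0.8, 0.3, 1.0]
grip_width: 0.0433
grasp_force: 0.0
```

```bash
python3 - <<'E'
from h import *
c=viewer.get_calibration('wrist'); w=snap('wrist','w6.png'); s=snap('side','s6.png'); sc=snap('scene','sc6.png')
o=env.get_obs(); print(o['tool_pos'],o['tool_rot'],o['force'],o['grip_width'])
out=np.zeros((600,800,3),np.uint8)
out[:300,:480]=cv2.resize(w,(480,300)); out[:300,480:]=cv2.resize(sc[170:290,400:528],(320,300))
out[300:,:400]=cv2.resize(s[180:330,300:500],(400,300)); out[300:,400:]=cv2.resize(s[180:270,370:490],(400,300),interpolation=cv2.INTER_CUBIC)
cv2.imwrite('pics/m6.png',out[:,:,::-1])
for n in ['side','wrist']:
  for t in ['tray_pull','drip_tray']: print(n,t,[(np.round(d['location']).tolist(),round(d['conf'],2)) for d in boxes_of(n,t)][:2])
E
```

```text
[ 0.66147723 -0.09935234  0.31480592] [ 1.79996140e+02 -1.27759511e-02  9.69321800e+01] [-0.44319303  0.20576815 -0.36316272] 0.04370356186502119
side tray_pull [([350.0, 292.0], 0.7)]
side drip_tray [([350.0, 293.0], 0.71)]
wrist tray_pull [([240.0, 156.0], 0.76)]
wrist drip_tray [([240.0, 157.0], 0.66), ([292.0, 151.0], 0.54)]
```

View pics/m6.png

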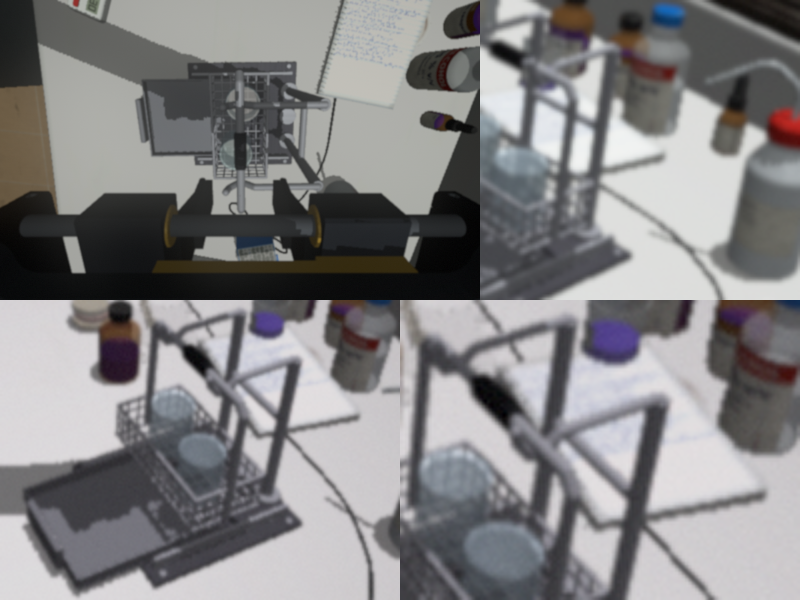

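The basket hangs by its bar in both hooks, level, with the beakers upright. The pull plate is at about (184,159) in the wrist view. To keep the gripper body clear of the basket I'll push with the tool turned 90°, camera side facing the robot.

```bash
python3 - <<'E'
from h import *
c=viewer.get_calibration('wrist'); o=env.get_obs()
s0=np.array([.6605,-.1031,0]); ri=R.from_euler('z',-7,degrees=True)
for px in [(180,160),(196,160),(188,131),(188,187)]:
    w=onz(c,px,.045); print(w.round(3), ri.apply(w-s0).round(3))
g=R.from_euler('z',7,degrees=True)
print(o['qpos'].round(0))
y=o['tool_rot'][2];p=o['tool_pos']
a=g.apply([-.12,0,0])+s0+[0,0.003,.27]; b=g.apply([-.235,0,0])+s0+[0,.003,.2]
print(a,b,rel(p,y,a,140),rel(a,140,b,187))
E
```

```text
[ 0.471 -0.118  0.045] [-0.189  0.008  0.045]
[ 0.493 -0.116  0.045] [-0.168  0.008  0.045]
[ 0.482 -0.079  0.045] [-0.174  0.046  0.045]
[ 0.482 -0.154  0.045] [-0.183 -0.029  0.045]
[-22.  22.  40.  73. -14.  90.  23.]
[ 0.54139446 -0.11472432  0.27      ] [ 0.42725165 -0.1287393   0.2       ] [-0.005 -0.604  0.218 -0.     0.    -0.501] [ 0.392 -0.421  0.35   0.     0.    -0.547]
```

Emit:
apply_moves:
  moves:
    - [0,-0.12,0,0,0,0,0.3]
    - [0,-0.25,0.05,0,0,-0.08,0]
    - [0,-0.4,0.1,0,0,-0.17,0]
    - [0,-0.5,0.15,0,0,-0.26,0]
    - [0,-0.6,0.2,0,0,-0.35,0]
    - [0,-0.7,0.2,0,0,-0.43,0]
    - [0,-0.7,0.2,0,0,-0.5,0]
    - [0,-0.7,0.2,0,0,-0.5,0]

```text
time_s: 16.6
tool_pos: [0.522, -0.1163, 0.2745]
tool_rot: [180.0, -0.0, 139.9]
force: [0.1, 0.3, -0.2]
grip_width: 0.0007
grasp_force: 0.0
```

```bash
python3 - <<'E'
from h import *
o=env.get_obs(); y=o['tool_rot'][2];p=o['tool_pos']
g=R.from_euler('z',7,degrees=True)
b=g.apply([-.22,0.006,0])+[.6605,-.1031,.15]
print(p,y,o['qpos'].round(0),o['grip_width'],b,rel(p,y,b,187))
E
```

```text
[ 0.5219775  -0.11625273  0.27448108] 139.9088502795869 [-25.   3.  36.  96.  -2.  82.  61.] 0.0007133441557465584 [ 0.44140863 -0.12395598  0.15      ] [ 0.283 -0.289  0.622 -0.     0.    -0.548]
```

Emit:
apply_moves:
  moves:
    - [0.1,-0.1,0.05,0,0,-0.08,0]
    - [0.2,-0.2,0.1,0,0,-0.16,0]
    - [0.283,-0.289,0.15,0,0,-0.25,0]
    - [0.283,-0.289,0.2,0,0,-0.33,0]
    - [0.283,-0.289,0.3,0,0,-0.42,0]
    - [0.283,-0.289,0.4,0,0,-0.5,0]
    - [0.283,-0.289,0.5,0,0,-0.548,0]
    - [0.283,-0.289,0.622,0,0,-0.548,0]
    - [0.283,-0.289,0.622,0,0,-0.548,0]
    - [0.283,-0.289,0.622,0,0,-0.548,0]

```text
time_s: 17.6
tool_pos: [0.4421, -0.1241, 0.1505]
tool_rot: [-180.0, -0.1, -173.1]
force: [0.3, 0.4, 0.4]
grip_width: 0.0005
grasp_force: 0.0
```

```bash
python3 - <<'E'
from h import *
s=snap('side','s7.png'); sc=snap('scene','sc7.png')
o=env.get_obs(); print(o['tool_pos'],o['tool_rot'],o['qpos'].round(0))
out=np.zeros((300,800,3),np.uint8)
out[:,:400]=cv2.resize(s[180:330,300:500],(400,300)); out[:,400:]=cv2.resize(sc[180:320,310:497],(400,300))
cv2.imwrite('pics/m7.png',out[:,:,::-1])
E
```

```text
[ 0.4430927  -0.12419876  0.15155449] [-1.79975345e+02  1.03675312e-01 -1.73052771e+02] [-28.  -4.  39. 116.   3.  68. 107.]
```

Emit:
apply_moves:
  moves:
    - [0.01,0,0.15,0,0,0,0]
    - [0.01,0,0.3,0,0,0,0]
    - [0.01,0,0.42,0,0,0,0]
    - [0.01,0,0.52,0,0,0,0]
    - [0.01,0,0.59,0,0,0,0]
    - [0.01,0,0.63,0,0,0,0]
    - [0.01,0,0.64,0,0,0,0]
    - [0.01,0,0.64,0,0,0,0]

```text
time_s: 18.5
tool_pos: [0.4409, -0.1243, 0.023]
tool_rot: [-180.0, 0.1, -173.0]
force: [-0.4, 1.3, -0.1]
grip_width: 0.0004
grasp_force: 0.0
```

Emit:
apply_moves:
  moves:
    - [-0.02,0,0,0,0,0,0]
    - [-0.05,0,0,0,0,0,0]
    - [-0.08,0,0,0,0,0,0]
    - [-0.11,0,0,0,0,0,0]
    - [-0.14,0,0,0,0,0,0]
    - [-0.17,0,0,0,0,0,0]
    - [-0.2,0,0,0,0,0,0]
    - [-0.23,0,0,0,0,0,0]
    - [-0.26,0,0,0,0,0,0]
    - [-0.29,0,0,0,0,0,0]
    - [-0.32,0,0,0,0,0,0]
    - [-0.35,0,0,0,0,0,0]
    - [-0.38,0,0,0,0,0,0]
    - [-0.41,0,0,0,0,0,0]
    - [-0.43,0,0,0,0,0,0]
    - [-0.44,0,0,0,0,0,0]
    - [-0.44,0,0,0,0,0,0]

```text
time_s: 20.2
tool_pos: [0.5283, -0.1138, 0.0226]
tool_rot: [-180.0, 0.1, -173.0]
force: [-0.4, 1.0, 0.3]
grip_width: 0.0005
grasp_force: 0.1
```

Emit:
apply_moves:
  moves:
    - [-0.015,0,0,0,0,0,0]
    - [-0.03,0,0,0,0,0,0]
    - [-0.045,0,0,0,0,0,0]
    - [-0.055,0,0,0,0,0,0]

```text
time_s: 20.6
tool_pos: [0.5388, -0.1125, 0.0225]
tool_rot: [-180.0, 0.0, -173.0]
force: [-1.4, -0.8, 1.1]
grip_width: -0.0001
grasp_force: 0.8
```

Emit:
apply_moves:
  moves:
    - [-0.008,0,0,0,0,0,0]
    - [-0.016,0,0,0,0,0,0]
    - [-0.024,0,0,0,0,0,0]
    - [-0.03,0,0,0,0,0,0]

```text
time_s: 21.0
tool_pos: [0.5406, -0.1121, 0.0217]
tool_rot: [179.9, -0.4, -173.0]
force: [-12.7, -0.7, 8.4]
grip_width: 0.0004
grasp_force: 6.0
```

A sharp 13 N at the expected home position means the tray is against its stop. Backing off.

Emit:
apply_moves:
  moves:
    - [0.03,0,0,0,0,0,0]
    - [0.1,0,0,0,0,0,0]
    - [0.2,0,0,0,0,0,0]
    - [0.35,0,0,0,0,0,0]
    - [0.45,0,0,0,0,0,0]
    - [0.45,0,-0.2,0,0,0,0]
    - [0.45,0,-0.4,0,0,0,0]
    - [0.45,0,-0.6,0,0,0,0]
    - [0.45,0,-0.8,0,0,0,0]
    - [0.45,0,-1,0,0,0,0]
    - [0.45,0,-1,0,0,0,0]

```text
time_s: 22.1
tool_pos: [0.4591, -0.1228, 0.2282]
tool_rot: [-180.0, 0.7, -173.0]
force: [-0.0, -0.4, -0.1]
grip_width: 0.0002
grasp_force: 0.0
```

```bash
python3 - <<'E'
from h import *
s=snap('side','s8.png'); sc=snap('scene','sc8.png'); w=snap('wrist','w8.png')
o=env.get_obs(); print(o['tool_pos'],o['force'])
out=np.zeros((600,800,3),np.uint8)
out[:300,:400]=cv2.resize(s[180:330,300:500],(400,300)); out[:300,400:]=cv2.resize(sc[180:320,310:497],(400,300))
out[300:,:480]=cv2.resize(s,(480,300)); out[300:500,480:]=cv2.resize(w,(320,200))
cv2.imwrite('pics/m8.png',out[:,:,::-1])
E
```

```text
[ 0.45517473 -0.122076    0.22211178] [-0.21295888 -1.41233603 -1.12281181]
```

View pics/m8.png

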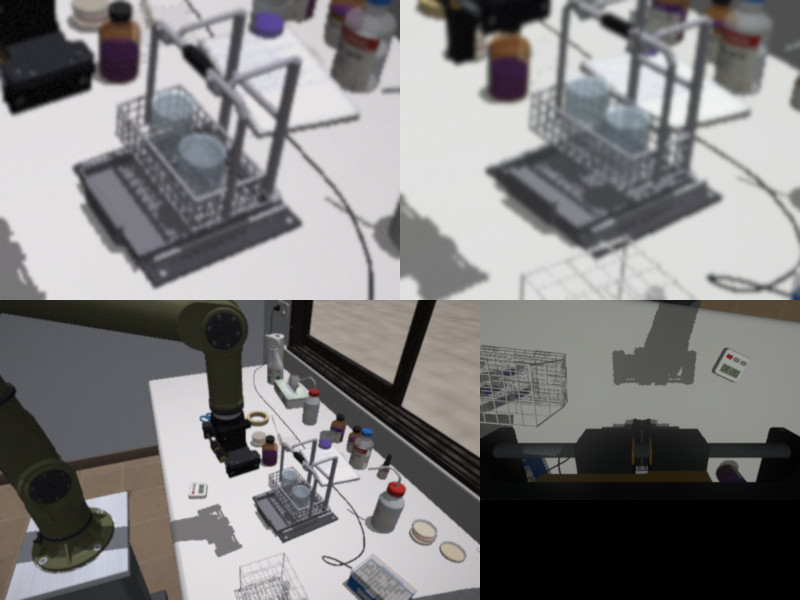

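The tray is home on the base plate, the basket hangs level in both hooks with the beakers upright, and the bystanders haven't moved. Handing in.

```bash
python3 -c "
from cell import env
print(env.sign_off())"
```

```text
the job is handed in; nothing more can be done
None
```

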